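# Pack the turned flanges in the lathe tray

## Task

Gather the four round flanged hubs into the black tray as one straight stack on its brass spigot, alternately hub up and hub down: a hub-up one first, flange flat on the tray floor with the spigot in its bore, then a hub-down one on it, then the other hub-up one, then the other hub-down one. Do not turn any of them over; they already lie the way they go, and each should sit flat and centred to within a centimetre of the spigot's axis. Leave the look-alikes (the square-flanged hub and the plain spacer ring), the collet and the bolt where they are.

Things in the scene. Friction and masses are not known exactly. Their poses are not given: they have to be found in the camera images.
- up_a: round steel flanged hub lying hub up: at the bottom a round flange 64 mm across and 10 mm thick, on it a round hub 40 mm across and 18 mm high (28 mm in all), a 22 mm bore right through, six small dark bolt holes on the flange; about 0.35 kg. Origin: on the axis at its underside, z up. Same shape and size as up_b; the two are interchangeable
- up_b: round steel flanged hub lying hub up: at the bottom a round flange 64 mm across and 10 mm thick, on it a round hub 40 mm across and 18 mm high (28 mm in all), a 22 mm bore right through, six small dark bolt holes on the flange; about 0.35 kg. Origin: on the axis at its underside, z up. Same shape and size as up_a; the two are interchangeable
- down_a: the same round steel flanged hub lying hub down: the hub (40 mm across, 18 mm high) is at the bottom, the flange (64 mm across, 10 mm thick) on top from 18 to 28 mm height, flat face up with six small dark bolt holes, 22 mm bore right through; about 0.35 kg. Origin: on the axis at its underside as it lies, z up. Interchangeable with down_b
- down_b: the same round steel flanged hub lying hub down: the hub (40 mm across, 18 mm high) is at the bottom, the flange (64 mm across, 10 mm thick) on top from 18 to 28 mm height, flat face up with six small dark bolt holes, 22 mm bore right through; about 0.35 kg. Origin: on the axis at its underside as it lies, z up. Interchangeable with down_a
- tray: fixed black open tray, 170 x 170 mm outside, walls 5 mm thick and 25 mm high, floor 5 mm thick; in the middle a brass spigot 14 mm across, top 21 mm above the bench, tapered over its last 4 mm. Left or right of the flanges; on the other side is a fixed blue tool-bit rack of the same footprint, up to 37 mm high. Origin: centre of its underside, x and y along its sides
- seat (a point): centre of the tray's inner floor, at the spigot's foot, 5 mm above the bench; z up. Each flange adds 28 mm to the stack, so their undersides come to 0, 28, 56 and 84 mm above this point
- square_flange: look-alike to leave: a hub-up steel hub on a SQUARE flange 60 x 60 mm, 10 mm thick, hub 40 mm across, 28 mm high in all, four bolt holes near the corners. Origin: on the axis at its underside
- spacer_ring: look-alike to leave: a plain steel ring with no hub, 64 mm outside, 36 mm inside, 14 mm high. Origin: on the axis at its underside
- collet: to leave: small brass collet standing among the flanges, 32 mm across at its top, 30 mm high. Origin: on the axis at its underside
- bolt: to leave: dark hexagon bolt standing on its head, head 27 mm across and 10 mm high, shank 16 mm across, 40 mm high in all. Origin: on the axis at its underside
Things that resemble listed ones, but are neither listed nor needed, are in the scene too. Leave any turquoise look-alike of the down_b alone.

How it is judged:
By the outcome, as a careful person would: the job done as asked, in the order asked, and still so for the second after the job is handed in, with the robot touching nothing.
It also fails if it takes over 109 s, if anything falls off the work surface, if the arm or the gripper's body presses on something with over 40 N, if the wrist force passes 120 N, or if a joint passes its speed limit or range.

## Robot

A 6-joint arm with a two-finger parallel gripper is mounted at the origin on the work surface. World frame = base frame: x ahead of the robot, y to its left, z up, the work surface at z = 0. Lengths are in mm, angles in rad, forces in N, time in s.
With the tool pointing down it reaches from about 350 to 975 mm from the base axis. Payload 7.1 kg.
Tool frame: the origin (TCP) lies midway between the tips of the shut fingers; the grasp point (between the pads) lies ctrl.grip_point_offset behind it (ctrl.grip_point_offset is the distance from the TCP to the grasp point, in mm); z points along the fingers, y is the line along which they close (so a half turn about z gives the same grasp; the last joint's range is limited). The gripper opens to 88 mm and grips with 3 to 60 N. Pads are 20 mm wide; open, the fingers measure 115 mm over their backs; the gripper's body (75 mm by 178 mm) begins 61 mm behind the grasp point.
Start: joints at [1.147, 0.423, 1.63, -0, 1.089, -0.019], TCP at [246.114, 574.485, 222.675] pointing down, gripper open.
Joint ranges: [-3, 3], [-0.9, 2.11], [0.09, 2.58], [-1.31, 4.45], [0.11, 2.69], [-2.54, 2.54]. Speed limits (rad/s): [2.39, 2.39, 3.01, 3.14, 3.14, 3.14].

## Interface

Orientations are given as a rotation vector (axis times angle).
In Python, from workcell import ctrl gives the robot as it stands.
- The arm moves only by the tool apply_moves, never from a script. Its argument "targets" is a list of rows, each an object of numbers: "tx", "ty", "tz": the shift along the world's x, y, z in m; "spin": the turn about the world's z in degrees. In form: [{"tx": .., "ty": .., "tz": .., "spin": ..}, ...]. A call has exactly 8 rows; each row is the pose to reach, as a shift and turn from the pose commanded when the call began; what a row does not reach only later rows make up. A row lasts 1/10 s, in which the tool goes at most 50 mm and 8.59 degrees, less where a joint would pass 70% of its speed; a pose out of reach is approached as far as the arm can. A call with a gripper value outside its range is refused whole. "gripper" is the closure, from -1 (fully open) to 1 (shut), set as the call begins (left out, the last holds). The fingers move at their own pace and stop on an object; the grip force is fixed at half the most. Time passes only in rows, so rows that repeat a pose let the fingers close, or fill a call up. It gives the time, the measured TCP pose, the force, the opening and the grip force at its end, in the units of the state.
- ctrl.get_obs(): the state, without advancing time (a new reading comes with each control period).
- ctrl.get_image(name): name is "scene" or "top" or "wrist"; returns the picture (384x512x3 uint8, red, green, blue); there is no depth.
- ctrl.get_calibration(name): a dict with "fov_y" (degrees; the focal length in pixels is half the picture's height over the tangent of half this angle, whatever the lens; pixels are square), "cx", "cy" (the principal point, pixels), "rvec" (rotation vector, rad) and "tvec" (3), from world to camera coordinates, as OpenCV has them. Camera axes: x right, y down, z forward; pixel columns grow to the right and rows downward; lengths in mm; the calibration is good to about 2 mm. A picture is of the moment at which its call begins: read the wrist's pose just before it. get_calibration takes no time and is no camera call; for the wrist camera it gives the pose at the moment of the call.
- ctrl.close_job(): hands the job in; it is judged then, once.
Trained networks look in the newest picture that a camera, given by its name, has taken for a name from the list of things; names that differ only in an ending like _2 or _b are one class to them, and where a whole thing is asked for, a point or a joint stands for the part that bears it (a point fixed in the world has none). Each returns a list of dicts, best first, with "score" (0 to 1); they miss things now and then, are a little off and sometimes report something else, mostly with a low value. They report only what shows in the picture. A call takes as long as a camera call. They do not tell look-alikes from the thing itself.
- ctrl.outline_of(name, camera): "pixels" (384x512 bool, what is visible of it) and "box" ([left, top, right, bottom] in pixels, round what is visible of it).
- ctrl.pinpoint(name, camera): "uv" ([column, row] in pixels: a listed point, or the origin of a listed thing).
The state is a dict: "t": time; "qpos": joint angles; "qvel": joint speeds; "joint_torque": joint torques, N m; "ee_pos": TCP position; "orientation": TCP orientation; "ft_force": force on the tool from outside, world axes, zero at the start; "moment": the same for the moment, N m; "width": finger opening in mm; "grasp_force": force on a finger pad.
Only numpy, scipy, OpenCV 4.12 (cv2) and the standard library are available. Lean on these libraries where they do the work, as an engineer would, in place of code of your own. Each camera call takes 0.05 s, during which the arm holds its last target. There are 200 camera calls.

## Working session

There is one attempt and no reset: what is moved stays moved. The work goes in short steps, Python scripts to look and compute and a tool call to move; the robot and the scene stay as the last step left them, time stands still between calls to the robot, and variables do not carry over. Pictures are saved under pics/ and viewed, at most 14 in all, crops included, and the job is handed in when it is done.

Besides the shell and the picture viewer there is one more tool, called after "Call:" as name([rows], argument=value, ...), one row to a line, values as JSON. apply_moves: Moves the arm, as the interface text tells. Its arguments: {"type":"object","properties":{"targets":{"type":"array"},"gripper":{"type":"number"}},"required":["targets"]}

```bash
mkdir -p pics
cat > h.py <<'E'
from workcell import ctrl
import numpy as np, cv2
def cal(n):
    c=ctrl.get_calibration(n); f=192/np.tan(np.radians(c["fov_y"])/2)
    R=cv2.Rodrigues(np.array(c["rvec"],float))[0]; t=np.array(c["tvec"],float)
    return f,c["cx"],c["cy"],R,t
def px2w(n,uv,z,k=None):
    f,cx,cy,R,t=k or cal(n)
    d=R.T@np.array([(uv[0]-cx)/f,(uv[1]-cy)/f,1]); o=-R.T@t
    return o+d*(z-o[2])/d[2]
def w2px(n,p,k=None):
    f,cx,cy,R,t=k or cal(n); q=R@np.array(p)+t
    return np.array([cx+f*q[0]/q[2],cy+f*q[1]/q[2]])
def save(n,img): cv2.imwrite("pics/"+n,img[:,:,::-1])
E
python3 - <<'E'
from h import *
np.set_printoptions(precision=1,suppress=True)
print(ctrl.get_obs(),ctrl.grip_point_offset)
a=ctrl.get_image("top");b=ctrl.get_image("scene")
save("top.png",cv2.resize(a,(800,600)));save("scene.png",cv2.resize(b,(800,600)))
for n in ["top","scene"]:
    print(n,ctrl.get_calibration(n))
    for o in ["up_a","down_a","tray","seat","square_flange","spacer_ring","collet","bolt"]:
        for r in ctrl.pinpoint(o,n): print(o,np.array(r["uv"]),round(r["score"],2),px2w(n,r["uv"],5 if o=="seat" else 0)[:2])
E
```

```text
{'t': 0.0, 'qpos': array([ 1.1,  0.4,  1.6, -0. ,  1.1, -0. ]), 'qvel': array([-0., -0., -0., -0., -0., -0.]), 'joint_torque': array([  0. , -54.5, -27.4,   0.1,   0. ,  -0. ]), 'ee_pos': array([245.9, 574. , 221.9]), 'orientation': array([-0.6, -3.1,  0. ]), 'ft_force': array([ 1.2,  0.3, -0.3]), 'moment': array([-0., -0.,  0.]), 'grasp_force': 0.0, 'width': 88.01244463598545} 18.700000000000003
top {'fov_y': 55.93001822888857, 'cx': 254.28495660151597, 'cy': 193.05017401280878, 'rvec': array([ 2.2, -2.1,  0.2]), 'tvec': array([ -5.9, 528.5, 709.8])}
up_a [296.1 231.2] 0.81 [453.4 -86.4]
up_a [224.1 121.4] 0.58 [694.2  75.6]
down_a [291.5 119.7] 0.91 [702.  -75.2]
down_a [292. 183.] 0.86 [558.  -77.1]
down_a [259.2 279.7] 0.74 [350.3  -9.1]
tray [400.4 204.6] 0.82 [ 515.7 -313.5]
seat [400.7 205.5] 0.87 [ 513.1 -312. ]
square_flange [225.3 238.5] 0.87 [434.7  64.7]
square_flange [257.2 210.6] 0.44 [495.9  -2.2]
spacer_ring [229.6 179.2] 0.95 [563.3  59.4]
collet [260.6 151.2] 0.64 [627.7  -7.2]
bolt [259.  210.6] 0.41 [496.   -6.1]
scene {'fov_y': 46.35413201852818, 'cx': 248.77758159526095, 'cy': 196.57460379084807, 'rvec': array([ 2.3,  0.8, -0.3]), 'tvec': array([-412.3, -211.5, 1142.7])}
up_a [334.8 227.2] 0.69 [686.7  65.9]
up_a [198.6 217.4] 0.57 [453.1 -81.3]
down_a [247.4 239.2] 0.75 [565.8 -64.2]
down_a [302.3 279.2] 0.7 [700.5 -74.6]
down_a [182.8 174.7] 0.61 [343.7 -11.4]
tray [135.1 314.3] 0.55 [ 509.8 -308.6]
seat [136.1 313.1] 0.64 [ 512.1 -307.2]
square_flange [235.8 170. ] 0.61 [428.   71.8]
spacer_ring [287.7 197.6] 0.56 [567.1  74.1]
collet [291.7 233.2] 0.61 [626.5   0.8]
bolt [135.4 314. ] 0.57 [ 509.8 -307.9]
bolt [240.3 203.6] 0.49 [497.7  -0.3]
```

View pics/top.png

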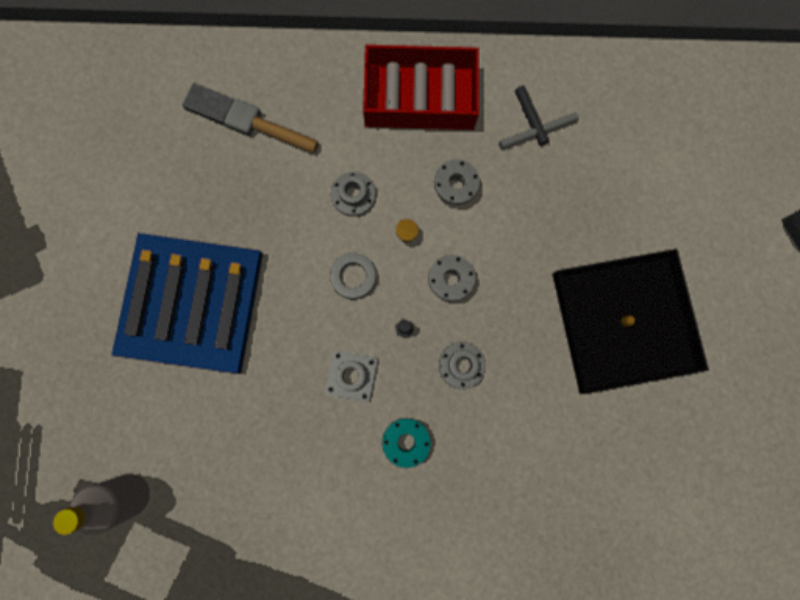

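View pics/scene.png

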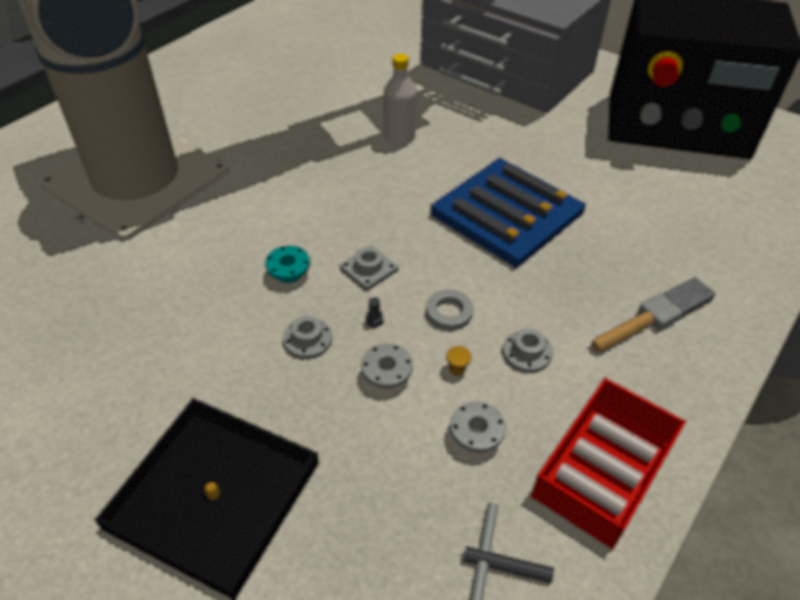

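The top view (800x600) shows the hub-up round hubs at (354,193) and (462,365) and the hub-down ones at (457,183) and (452,278). The turquoise look-alike is at (407,443), the square flange at (352,376), the ring at (353,276), and the tray spigot at (628,321). The scene view agrees. Next I'll refine the positions by matching silhouettes and make one enlarged crop.

```bash
cat >> h.py <<'E'
def sil(n,x,y,discs,k):
    pts=[]; a=np.linspace(0,2*np.pi,60)
    P=[w2px(n,[x+r*np.cos(t),y+r*np.sin(t),z],k) for r,z in discs for t in a]
    h=cv2.convexHull((np.array(P)*16).astype(np.float32)); m=cv2.moments(h)
    return np.array([m["m10"]/m["m00"],m["m01"]/m["m00"]])/16
def fit(n,mask,discs,zg=15,k=None):
    k=k or cal(n); m=np.argwhere(mask); h=cv2.convexHull(m[:,::-1].astype(np.float32)); M=cv2.moments(h)
    c=np.array([M["m10"],M["m01"]])/M["m00"]; p=px2w(n,c,zg,k)[:2]
    for _ in range(5):
        e=c-sil(n,*p,discs,k); p=p+(px2w(n,c+e,zg,k)-px2w(n,c,zg,k))[:2]
    return p
UP=[(32,0),(32,10),(20,28)]; DN=[(20,0),(32,18),(32,28)]; SP=[(7,5),(7,17),(5,21)]
E
python3 - <<'E'
from h import *
np.set_printoptions(precision=1,suppress=True)
for n in ["top","scene"]:
    im=ctrl.get_image(n)
    for o,d in [("up_a",UP),("down_a",DN)]:
        for r in ctrl.outline_of(o,n): print(n,o,round(r["score"],2),r["box"],fit(n,r["pixels"],d))
    hsv=cv2.cvtColor(im,cv2.COLOR_RGB2HSV)
    u,v=np.int32(w2px(n,[512,-310,10])); m=(hsv[...,1]>110)&(hsv[...,2]>70)&(hsv[...,0]<35)
    w=np.zeros_like(m); w[v-14:v+14,u-14:u+14]=1; m&=w
    print(n,"spigot",m.sum(),fit(n,m,SP))
    if n=="top": save("crop.png",cv2.resize(im[95:300,200:420],None,fx=2.9,fy=2.9,interpolation=cv2.INTER_CUBIC)[:600])
E
```

```text
top up_a 0.66 [280.5, 218.8, 309.2, 249.0] [448.2 -84.1]
top up_a 0.59 [211.3, 109.7, 240.3, 139.6] [685.8  71.2]
top down_a 0.94 [278.7, 102.3, 307.7, 131.5] [701.1 -73.8]
top down_a 0.91 [245.3, 266.6, 274.4, 303.9] [344.8  -9.2]
top down_a 0.8 [276.9, 165.7, 301.0, 192.5] [565.4 -67.2]
top spigot 24 [ 514.7 -314.6]
scene up_a 0.94 [181.5, 199.8, 212.2, 230.8] [449.1 -83.9]
scene up_a 0.92 [321.8, 212.8, 354.3, 236.0] [687.3  69.7]
scene down_a 0.89 [232.6, 216.2, 267.5, 251.1] [566.6 -66.7]
scene down_a 0.8 [288.1, 255.7, 323.8, 290.7] [702.9 -73.4]
scene down_a 0.65 [168.1, 155.8, 195.6, 180.8] [347.   -8.8]
scene spigot 72 [ 513.7 -309.2]
```

View pics/crop.png

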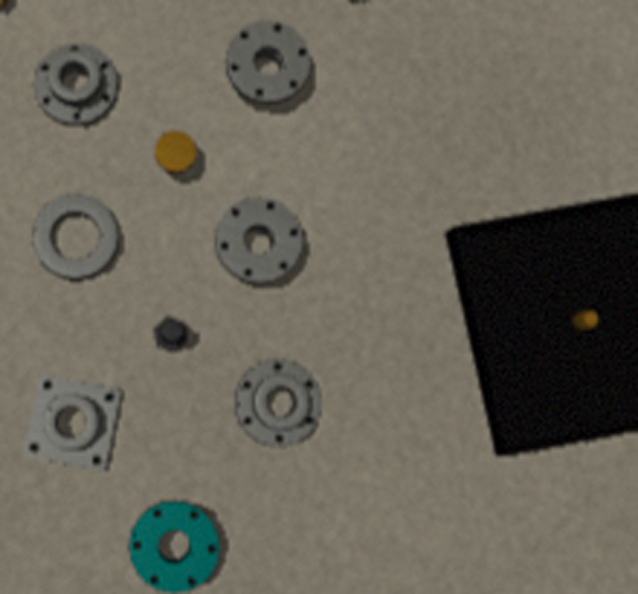

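The crop confirms the choice. The hub-up round flanges are at (77,85) and (278,402), and the hub-down ones at (269,65) and (260,242). The square-flanged hub at (75,422), the ring at (77,237) and the turquoise one at (176,546) stay. Now I'll move over to the near hub-up one.

Call:
apply_moves([
  {"tx": 0.012,"ty": -0.042,"tz": 0,"spin": -8},
  {"tx": 0.025,"ty": -0.085,"tz": 0,"spin": -16},
  {"tx": 0.039,"ty": -0.128,"tz": 0,"spin": -24},
  {"tx": 0.053,"ty": -0.172,"tz": 0,"spin": -32},
  {"tx": 0.067,"ty": -0.216,"tz": 0,"spin": -40},
  {"tx": 0.081,"ty": -0.26,"tz": 0,"spin": -48},
  {"tx": 0.094,"ty": -0.305,"tz": 0,"spin": -56},
  {"tx": 0.107,"ty": -0.35,"tz": 0,"spin": -64},
], gripper=-1)

```text
t: 2.0
ee_pos: [353.4, 222.9, 222.9]
orientation: [2.172, 2.269, 0.001]
ft_force: [0.8, 0.4, 0.1]
width: 87.6
grasp_force: 0.0
```

Call:
apply_moves([
  {"tx": 0.012,"ty": -0.044,"tz": -0.005,"spin": -8},
  {"tx": 0.025,"ty": -0.088,"tz": -0.015,"spin": -16},
  {"tx": 0.039,"ty": -0.132,"tz": -0.03,"spin": -24},
  {"tx": 0.053,"ty": -0.176,"tz": -0.045,"spin": -26},
  {"tx": 0.067,"ty": -0.22,"tz": -0.06,"spin": -26},
  {"tx": 0.081,"ty": -0.264,"tz": -0.07,"spin": -26},
  {"tx": 0.096,"ty": -0.308,"tz": -0.07,"spin": -26},
  {"tx": 0.096,"ty": -0.308,"tz": -0.07,"spin": -26},
])

```text
t: 2.8
ee_pos: [451.3, -87.9, 152.8]
orientation: [2.625, 1.722, 0.002]
ft_force: [-0.6, 1.4, -0.8]
width: 87.5
grasp_force: 0.0
```

Run:
```python
from h import *
np.set_printoptions(precision=2,suppress=True)
o=ctrl.get_obs(); k=cal("wrist"); im=ctrl.get_image("wrist"); R=cv2.Rodrigues(o["orientation"])[0]
print(o["ee_pos"],R[:,1],o["qpos"],"cam",-k[3].T@k[4],k[3][2])
for n,d in [("up_a",UP),("down_a",DN)]:
    for r in ctrl.outline_of(n,"wrist"): print(n,r["score"],r["box"],fit("wrist",r["pixels"],d,k=k))
save("w1.png",im)
```

```text
[451.3  -87.95 152.81] [ 0.92 -0.4   0.  ] [-0.22  0.29  2.04 -0.    0.81  0.19] cam [476.86 -26.41 314.7 ] [-0.1  -0.23 -0.97]
up_a 0.76 [221.2, 152.2, 284.3, 204.4] [448.9  -82.51]
down_a 0.8 [455.0, 30.2, 512.0, 106.6] [696.55 -70.49]
down_a 0.78 [322.3, 89.6, 385.3, 150.4] [565.84 -65.68]
down_a 0.6 [97.7, 124.2, 165.3, 187.5] [346.22  -8.41]
```

View pics/w1.png

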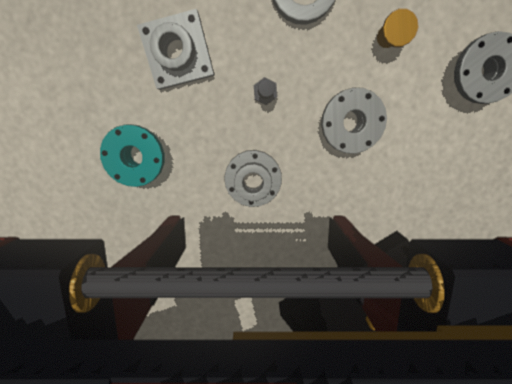

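The wrist view agrees. The near hub-up hub is at pixel (253,180), which gives about (449,-83.5). Descending.

Call:
apply_moves([
  {"tx": -0.002,"ty": 0.0045,"tz": -0.02,"spin": 0},
  {"tx": -0.002,"ty": 0.0045,"tz": -0.045,"spin": 0},
  {"tx": -0.002,"ty": 0.0045,"tz": -0.07,"spin": 0},
  {"tx": -0.002,"ty": 0.0045,"tz": -0.095,"spin": 0},
  {"tx": -0.002,"ty": 0.0045,"tz": -0.115,"spin": 0},
  {"tx": -0.002,"ty": 0.0045,"tz": -0.13,"spin": 0},
  {"tx": -0.002,"ty": 0.0045,"tz": -0.139,"spin": 0},
  {"tx": -0.002,"ty": 0.0045,"tz": -0.139,"spin": 0},
])

```text
t: 3.75
ee_pos: [446.3, -77.8, 13.1]
orientation: [-2.62, -1.731, 0.002]
ft_force: [-0.0, -0.1, -0.3]
width: 88.2
grasp_force: 0.0
```

Call:
apply_moves([
  {"tx": 0,"ty": 0,"tz": 0,"spin": 0},
  {"tx": 0,"ty": 0,"tz": 0,"spin": 0},
  {"tx": 0,"ty": 0,"tz": 0,"spin": 0},
  {"tx": 0,"ty": 0,"tz": 0,"spin": 0},
  {"tx": 0,"ty": 0,"tz": 0,"spin": 0},
  {"tx": 0,"ty": 0,"tz": 0,"spin": 0},
  {"tx": 0,"ty": 0,"tz": 0,"spin": 0},
  {"tx": 0,"ty": 0,"tz": 0,"spin": 0},
], gripper=1)

```text
t: 4.55
ee_pos: [447.8, -79.2, 13.9]
orientation: [2.622, 1.729, 0.001]
ft_force: [1.5, -0.9, 2.1]
width: 39.3
grasp_force: 30.0
```

Call:
apply_moves([
  {"tx": 0,"ty": 0,"tz": 0.015,"spin": 0},
  {"tx": 0,"ty": 0,"tz": 0.04,"spin": 0},
  {"tx": 0,"ty": 0,"tz": 0.07,"spin": 0},
  {"tx": 0,"ty": 0,"tz": 0.1,"spin": 0},
  {"tx": 0.01,"ty": -0.04,"tz": 0.1,"spin": 0},
  {"tx": 0.02,"ty": -0.08,"tz": 0.1,"spin": 0},
  {"tx": 0.025,"ty": -0.1,"tz": 0.1,"spin": 0},
  {"tx": 0.025,"ty": -0.1,"tz": 0.1,"spin": 0},
])

```text
t: 5.35
ee_pos: [472.3, -181.1, 113.3]
orientation: [2.625, 1.726, -0.0]
ft_force: [0.4, 0.2, -3.8]
width: 39.6
grasp_force: 30.0
```

Run:
```python
from h import *
np.set_printoptions(precision=2,suppress=True)
k=cal("wrist"); im=ctrl.get_image("wrist")
for i in range(3): print(ctrl.get_obs()["ee_pos"]); 
o=ctrl.get_obs(); print(o["width"],o["ee_pos"])
hsv=cv2.cvtColor(im,cv2.COLOR_RGB2HSV); m=(hsv[...,1]>110)&(hsv[...,2]>60)&(hsv[...,0]<35)
u,v=np.int32(w2px("wrist",[514,-311,12],k)); print(u,v)
save("w2.png",im)
```

```text
[ 471.29 -179.6   113.  ]
[ 471.29 -179.6   113.  ]
[ 471.29 -179.6   113.  ]
39.58115596024422 [ 471.29 -179.6   113.  ]
342 286
```

View pics/w2.png

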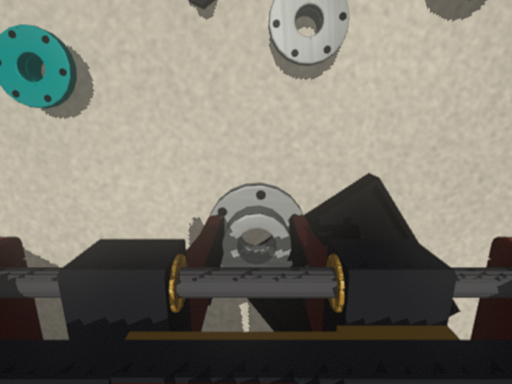

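The hub is held, with its flange front edge at about (258,183). The spigot is hidden, so I'll go past it so the wrist camera can see it.

Call:
apply_moves([
  {"tx": 0.004,"ty": -0.04,"tz": 0,"spin": 0},
  {"tx": 0.008,"ty": -0.08,"tz": 0,"spin": 0},
  {"tx": 0.012,"ty": -0.12,"tz": 0,"spin": 0},
  {"tx": 0.016,"ty": -0.16,"tz": 0,"spin": 0},
  {"tx": 0.02,"ty": -0.2,"tz": 0,"spin": 0},
  {"tx": 0.02,"ty": -0.22,"tz": 0,"spin": 0},
  {"tx": 0.02,"ty": -0.22,"tz": 0,"spin": 0},
  {"tx": 0.02,"ty": -0.22,"tz": 0,"spin": 0},
])

```text
t: 6.2
ee_pos: [491.2, -397.2, 112.7]
orientation: [-2.62, -1.728, 0.001]
ft_force: [0.3, 0.4, -4.3]
width: 39.4
grasp_force: 30.0
```

Run:
```python
from h import *
np.set_printoptions(precision=2,suppress=True)
o=ctrl.get_obs();k=cal("wrist"); im=ctrl.get_image("wrist"); o2=ctrl.get_obs()
print(o["ee_pos"],o2["ee_pos"])
hsv=cv2.cvtColor(im,cv2.COLOR_RGB2HSV); m=(hsv[...,1]>100)&(hsv[...,2]>50)&(hsv[...,0]<35)
u,v=np.int32(w2px("wrist",[514,-311,12],k)); w=np.zeros_like(m); w[max(v-40,0):v+40,u-40:u+40]=1; m&=w
print(u,v,m.sum(),fit("wrist",m,SP,k=k))
for r in ctrl.pinpoint("seat","wrist"): print(r, px2w("wrist",r["uv"],5,k))
# hub edges: flange top z, hub top z
fy=-k[3][1][:2]; fy/=np.linalg.norm(fy); z0=o["ee_pos"][2]-13.5
for uv,z,r in [((258,183),z0+10,32),((256,206),z0+28,20)]:
    p=px2w("wrist",uv,z,k)[:2]-fy*r; print("held centre-TCP",p-o["ee_pos"][:2])
save("w3.png",im)
```

```text
[ 491.17 -397.24  112.69] [ 491.3  -396.87  112.84]
242 95 238 [ 513.76 -309.62]
{'uv': [239.3, 92.9], 'score': 0.56} [ 511.67 -307.33    5.  ]
held centre-TCP [-0.47 -1.73]
held centre-TCP [-0.27  1.58]
```

View pics/w3.png

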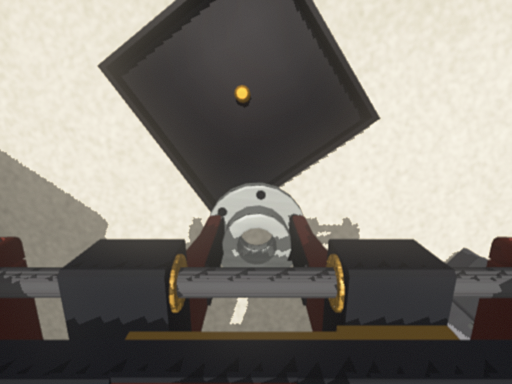

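Run:
```python
from h import *
np.set_printoptions(precision=2,suppress=True)
o=ctrl.get_obs();k=cal("wrist"); im=ctrl.get_image("wrist"); p0=ctrl.get_obs()["ee_pos"]; print(o["ee_pos"],p0)
print(px2w("wrist",(242,92),21,k))
g=cv2.cvtColor(im,cv2.COLOR_RGB2GRAY).astype(int)
print(g[172:222,250:264].mean(1).round())
print(w2px("wrist",[*o["ee_pos"][:2],o["ee_pos"][2]+14.5],k))
fy=-k[3][1][:2]; fy/=np.linalg.norm(fy); z0=o["ee_pos"][2]-13.5
print(fy)
for off in [-3,0,3]:
    c=o["ee_pos"][:2]+fy*off
    print(off,[w2px("wrist",[*(c+fy*r),z0+h],k).round(1) for r,h in [(32,0),(32,10),(20,10),(20,28),(11,28)]])
```

```text
[ 491.51 -396.86  113.07] [ 491.79 -397.03  113.29]
[ 514.72 -308.88   21.  ]
[ 52.  52.  52.  52.  53.  53.  53.  53.  52.  54.  70. 100. 108. 138.
 206. 222. 208. 194. 171. 143. 126. 120. 119. 119. 122. 128. 144. 173.
 192. 195. 194. 195. 193. 172. 134. 115. 115. 115. 114. 114. 114. 124.
 171. 223. 226. 216. 208. 206. 205. 203.]
[257.53 242.37]
[0.39 0.92]
-3 [array([257.5, 181.5]), array([257.5, 185. ]), array([257.5, 204.2]), array([257.5, 213.6]), array([257.5, 229. ])]
0 [array([257.5, 176.9]), array([257.5, 180.1]), array([257.5, 199.5]), array([257.5, 208.4]), array([257.5, 224. ])]
3 [array([257.5, 172.2]), array([257.5, 175.2]), array([257.5, 194.7]), array([257.5, 203.1]), array([257.5, 218.8])]
```

```bash
python3 -c "
import cv2
i=cv2.imread('pics/w3.png')[165:275,190:330]; cv2.imwrite('pics/w3c.png',cv2.resize(i,None,fx=5,fy=5,interpolation=cv2.INTER_CUBIC))"
```

```text
(no output)
```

View pics/w3c.png

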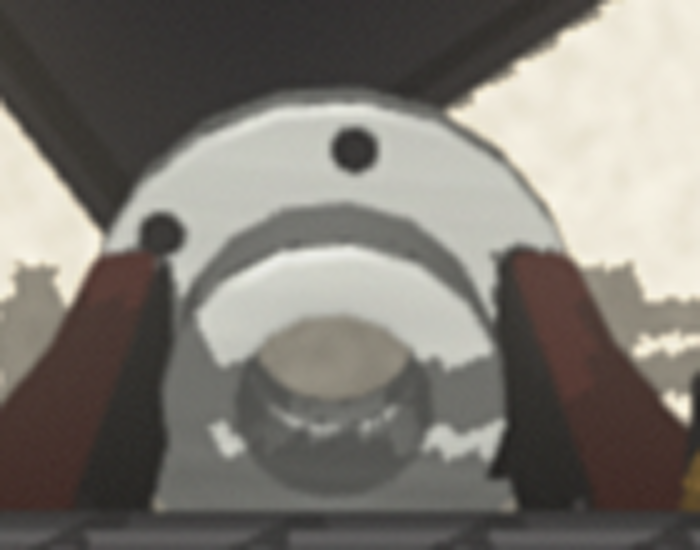

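The crop shows the held hub's flange edge at row 182–185, hub top at 213 and bore at 228. That puts its centre 3 mm behind the TCP, at offset (-1.2,-2.8). The spigot is at (242,92), which gives (514,-309.5). Hovering over the spigot.

Call:
apply_moves([
  {"tx": 0.006,"ty": 0.022,"tz": 0,"spin": 0},
  {"tx": 0.012,"ty": 0.045,"tz": 0,"spin": 0},
  {"tx": 0.018,"ty": 0.07,"tz": -0.01,"spin": 0},
  {"tx": 0.023,"ty": 0.09,"tz": -0.025,"spin": 0},
  {"tx": 0.023,"ty": 0.09,"tz": -0.045,"spin": 0},
  {"tx": 0.023,"ty": 0.09,"tz": -0.06,"spin": 0},
  {"tx": 0.023,"ty": 0.09,"tz": -0.065,"spin": 0},
  {"tx": 0.023,"ty": 0.09,"tz": -0.065,"spin": 0},
])

```text
t: 7.15
ee_pos: [514.6, -308.7, 48.0]
orientation: [-2.621, -1.729, 0.001]
ft_force: [-0.5, 0.5, -4.7]
width: 39.7
grasp_force: 30.0
```

Run:
```python
from h import *
np.set_printoptions(precision=2,suppress=True)
for i in range(3):
    im=ctrl.get_image("wrist"); print(ctrl.get_obs()["ee_pos"])
```

```text
[ 515.06 -309.2    48.67]
[ 515.4  -309.48   49.16]
[ 515.55 -309.63   49.4 ]
```

Call:
apply_moves([
  {"tx": -0.0005,"ty": 0.0025,"tz": 0,"spin": 0},
  {"tx": -0.0005,"ty": 0.0025,"tz": -0.006,"spin": 0},
  {"tx": -0.0005,"ty": 0.0025,"tz": -0.012,"spin": 0},
  {"tx": -0.0005,"ty": 0.0025,"tz": -0.018,"spin": 0},
  {"tx": -0.0005,"ty": 0.0025,"tz": -0.024,"spin": 0},
  {"tx": -0.0005,"ty": 0.0025,"tz": -0.028,"spin": 0},
  {"tx": -0.0005,"ty": 0.0025,"tz": -0.03,"spin": 0},
  {"tx": -0.0005,"ty": 0.0025,"tz": -0.03,"spin": 0},
])

```text
t: 8.1
ee_pos: [514.3, -306.4, 18.9]
orientation: [-2.622, -1.729, 0.001]
ft_force: [-1.2, 1.6, 1.7]
width: 39.6
grasp_force: 30.0
```

Run:
```python
from h import *
np.set_printoptions(precision=2,suppress=True)
for i in range(3):
    im=ctrl.get_image("wrist"); o=ctrl.get_obs(); print(o["ee_pos"],o["ft_force"])
```

```text
[ 514.43 -306.4    18.95] [-1.86  1.49  1.9 ]
[ 514.4  -306.41   18.93] [-3.51  1.22  2.52]
[ 514.37 -306.38   18.9 ] [-2.55  1.17  3.24]
```

Seated. Releasing and lifting.

Call:
apply_moves([
  {"tx": 0,"ty": 0,"tz": 0,"spin": 0},
  {"tx": 0,"ty": 0,"tz": 0,"spin": 0},
  {"tx": 0,"ty": 0,"tz": 0,"spin": 0},
  {"tx": 0,"ty": 0,"tz": 0,"spin": 0},
  {"tx": 0,"ty": 0,"tz": 0.005,"spin": 0},
  {"tx": 0,"ty": 0,"tz": 0.03,"spin": 0},
  {"tx": 0,"ty": 0,"tz": 0.07,"spin": 0},
  {"tx": 0,"ty": 0,"tz": 0.11,"spin": 0},
], gripper=-1)

```text
t: 9.05
ee_pos: [514.2, -306.2, 129.6]
orientation: [-2.622, -1.729, 0.001]
ft_force: [0.4, -0.6, -0.4]
width: 87.6
grasp_force: 0.0
```

Call:
apply_moves([
  {"tx": -0.003,"ty": -0.01,"tz": 0.01,"spin": 0},
  {"tx": -0.012,"ty": -0.035,"tz": 0.02,"spin": 0},
  {"tx": -0.02,"ty": -0.06,"tz": 0.02,"spin": 0},
  {"tx": -0.025,"ty": -0.07,"tz": 0.02,"spin": 0},
  {"tx": -0.025,"ty": -0.07,"tz": 0.02,"spin": 0},
  {"tx": -0.025,"ty": -0.07,"tz": 0.02,"spin": 0},
  {"tx": -0.025,"ty": -0.07,"tz": 0.02,"spin": 0},
  {"tx": -0.025,"ty": -0.07,"tz": 0.02,"spin": 0},
])

```text
t: 9.85
ee_pos: [489.8, -375.6, 148.4]
orientation: [-2.621, -1.73, 0.0]
ft_force: [0.3, -0.6, -0.6]
width: 88.0
grasp_force: 0.0
```

Run:
```python
from h import *
np.set_printoptions(precision=2,suppress=True)
o=ctrl.get_obs();k=cal("wrist"); im=ctrl.get_image("wrist"); print(o["ee_pos"],ctrl.get_obs()["ee_pos"])
U5=[(r,z+5) for r,z in UP]
for r in ctrl.outline_of("up_a","wrist"): print(r["score"],r["box"],fit("wrist",r["pixels"],U5,20,k))
for p in [(513.8,-309.5)]:
    for r,z in [(32,15),(20,33),(11,33)]:
        q=np.array([w2px("wrist",[p[0]+r*np.cos(t),p[1]+r*np.sin(t),z],k) for t in np.linspace(0,6.28,50)])
        cv2.polylines(im,[np.int32(q*16)],True,(255,0,0),1,cv2.LINE_AA,4)
save("w4.png",im)
```

```text
[ 489.83 -375.56  148.35] [ 489.9  -375.7   148.47]
0.62 [219.0, 84.2, 283.6, 147.2] [ 512.56 -308.49]
```

View pics/w4.png

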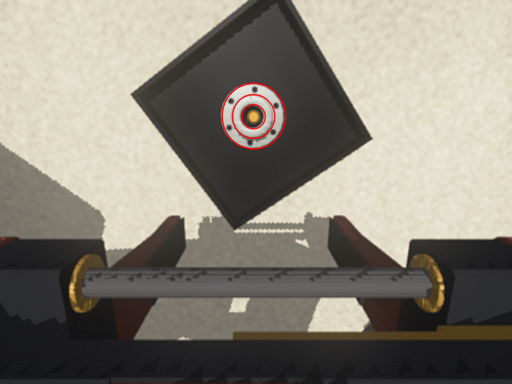

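The first hub sits flat on the spigot, with brass visible in its bore at (253,116) and the outlines matching. Next is the middle hub-down flange.

Call:
apply_moves([
  {"tx": 0.01,"ty": 0.04,"tz": 0,"spin": 0},
  {"tx": 0.022,"ty": 0.088,"tz": 0,"spin": 0},
  {"tx": 0.034,"ty": 0.136,"tz": 0,"spin": 0},
  {"tx": 0.046,"ty": 0.184,"tz": 0,"spin": 0},
  {"tx": 0.058,"ty": 0.232,"tz": 0,"spin": 0},
  {"tx": 0.068,"ty": 0.275,"tz": 0,"spin": 0},
  {"tx": 0.0765,"ty": 0.31,"tz": -0.02,"spin": 0},
  {"tx": 0.0765,"ty": 0.31,"tz": -0.04,"spin": 0},
])

```text
t: 10.75
ee_pos: [567.6, -62.3, 109.0]
orientation: [2.618, 1.735, 0.004]
ft_force: [0.1, 0.1, -0.6]
width: 87.7
grasp_force: 0.0
```

Call:
apply_moves([
  {"tx": 0,"ty": 0,"tz": -0.01,"spin": 0},
  {"tx": 0,"ty": 0,"tz": -0.03,"spin": 0},
  {"tx": 0,"ty": 0,"tz": -0.05,"spin": 0},
  {"tx": 0,"ty": 0,"tz": -0.07,"spin": 0},
  {"tx": 0,"ty": 0,"tz": -0.088,"spin": 0},
  {"tx": 0,"ty": 0,"tz": -0.098,"spin": 0},
  {"tx": 0,"ty": 0,"tz": -0.102,"spin": 0},
  {"tx": 0,"ty": 0,"tz": -0.102,"spin": 0},
])

```text
t: 11.55
ee_pos: [566.1, -66.8, 6.6]
orientation: [-2.623, -1.729, 0.0]
ft_force: [-0.1, -0.1, -1.0]
width: 87.9
grasp_force: 0.0
```

Call:
apply_moves([
  {"tx": 0,"ty": 0,"tz": 0,"spin": 0},
  {"tx": 0,"ty": 0,"tz": 0,"spin": 0},
  {"tx": 0,"ty": 0,"tz": 0,"spin": 0},
  {"tx": 0,"ty": 0,"tz": 0,"spin": 0},
  {"tx": 0,"ty": 0,"tz": 0,"spin": 0},
  {"tx": 0,"ty": 0,"tz": 0,"spin": 0},
  {"tx": 0,"ty": 0,"tz": 0,"spin": 0},
  {"tx": 0,"ty": 0,"tz": 0,"spin": 0},
], gripper=1)

```text
t: 12.35
ee_pos: [566.5, -66.5, 7.3]
orientation: [2.622, 1.729, 0.001]
ft_force: [-0.9, -0.5, 5.8]
width: 63.1
grasp_force: 30.0
```

Call:
apply_moves([
  {"tx": 0,"ty": 0,"tz": 0.015,"spin": 0},
  {"tx": 0,"ty": 0,"tz": 0.045,"spin": 0},
  {"tx": 0,"ty": 0,"tz": 0.08,"spin": 0},
  {"tx": -0.004,"ty": -0.02,"tz": 0.1,"spin": 0},
  {"tx": -0.012,"ty": -0.055,"tz": 0.1,"spin": 0},
  {"tx": -0.021,"ty": -0.1,"tz": 0.1,"spin": 0},
  {"tx": -0.031,"ty": -0.145,"tz": 0.1,"spin": 0},
  {"tx": -0.041,"ty": -0.19,"tz": 0.1,"spin": 0},
])

```text
t: 13.15
ee_pos: [524.2, -257.8, 107.3]
orientation: [-2.622, -1.73, 0.0]
ft_force: [0.9, 0.8, -3.9]
width: 63.4
grasp_force: 30.0
```

Call:
apply_moves([
  {"tx": -0.007,"ty": -0.033,"tz": 0,"spin": 0},
  {"tx": -0.0115,"ty": -0.053,"tz": 0,"spin": 0},
  {"tx": -0.0115,"ty": -0.053,"tz": 0,"spin": 0},
  {"tx": -0.0115,"ty": -0.053,"tz": -0.02,"spin": 0},
  {"tx": -0.0115,"ty": -0.053,"tz": -0.04,"spin": 0},
  {"tx": -0.0115,"ty": -0.053,"tz": -0.04,"spin": 0},
  {"tx": -0.0115,"ty": -0.053,"tz": -0.04,"spin": 0},
  {"tx": -0.0115,"ty": -0.053,"tz": -0.04,"spin": 0},
])

```text
t: 13.95
ee_pos: [514.3, -309.3, 67.7]
orientation: [2.621, 1.73, 0.001]
ft_force: [0.6, 0.4, -3.3]
width: 63.1
grasp_force: 30.0
```

```bash
cat >> h.py <<'E'
def held(name,feats,dz):
    k=cal("wrist"); o=ctrl.get_obs(); im=ctrl.get_image("wrist"); e=o["ee_pos"]
    print(e,ctrl.get_obs()["ee_pos"],o["width"],o["ft_force"])
    fy=-k[3][1][:2]; fy/=np.linalg.norm(fy); fx=np.array([fy[1],-fy[0]]); z0=e[2]-dz
    print("fy",fy); rows=[]
    for off in (-6,-3,0,3,6):
        print(off,[round(float(w2px("wrist",[*(e[:2]+fy*(off+r)),z0+h],k)[1]),1) for r,h in feats])
    u,v=np.int32(w2px("wrist",[*e[:2],z0+28],k)); c=im[v-75:v+45,u-75:u+75]
    g=cv2.cvtColor(im,cv2.COLOR_RGB2GRAY)[:,u-4:u+5].mean(1).round().astype(int)
    print("rows from",v-75,g[v-75:v+10].tolist())
    save(name,cv2.resize(c,None,fx=5,fy=5,interpolation=cv2.INTER_CUBIC))
E
python3 - <<'E'
from h import *
np.set_printoptions(precision=2,suppress=True)
held("w5.png",[(32,18),(32,28),(11,28)],6.9)
E
```

```text
[ 514.34 -309.3    67.72] [ 514.39 -309.48   67.84] 63.05318958415139 [ 0.58  0.36 -3.31]
fy [0.39 0.92]
-6 [196.1, 201.2, 238.8]
-3 [190.9, 195.6, 233.6]
0 [185.5, 189.9, 228.3]
3 [180.1, 184.2, 223.0]
6 [174.7, 178.4, 217.6]
rows from 172 [142, 106, 92, 89, 92, 109, 149, 189, 200, 201, 199, 179, 140, 116, 111, 111, 114, 116, 154, 224, 231, 220, 209, 206, 206, 206, 205, 205, 205, 204, 204, 204, 204, 204, 203, 203, 203, 202, 202, 201, 201, 201, 200, 200, 199, 199, 198, 198, 198, 197, 197, 197, 197, 194, 180, 156, 180, 214, 182, 132, 114, 113, 113, 114, 115, 113, 107, 100, 104, 112, 106, 79, 69, 87, 100, 107, 111, 113, 113, 111, 107, 104, 99, 95, 101]
```

View pics/w5.png

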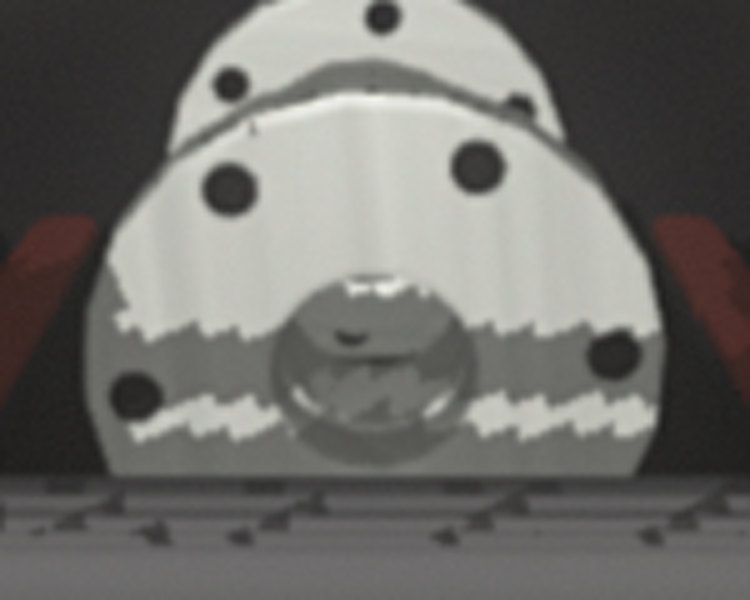

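The held flange's front edge is at row 190 and its bore at about 227, so it is centred on the TCP, above the seated hub seen behind it. Lowering.

Call:
apply_moves([
  {"tx": 0,"ty": 0,"tz": -0.006,"spin": 0},
  {"tx": 0,"ty": 0,"tz": -0.012,"spin": 0},
  {"tx": 0,"ty": 0,"tz": -0.018,"spin": 0},
  {"tx": 0,"ty": 0,"tz": -0.022,"spin": 0},
  {"tx": 0,"ty": 0,"tz": -0.0245,"spin": 0},
  {"tx": 0,"ty": 0,"tz": -0.026,"spin": 0},
  {"tx": 0,"ty": 0,"tz": -0.027,"spin": 0},
  {"tx": 0,"ty": 0,"tz": -0.027,"spin": 0},
])

```text
t: 14.8
ee_pos: [513.4, -309.5, 40.3]
orientation: [-2.622, -1.729, 0.0]
ft_force: [-3.0, 1.2, 3.7]
width: 63.1
grasp_force: 30.0
```

Call:
apply_moves([
  {"tx": 0,"ty": 0,"tz": 0,"spin": 0},
  {"tx": 0,"ty": 0,"tz": 0,"spin": 0},
  {"tx": 0,"ty": 0,"tz": 0,"spin": 0},
  {"tx": 0,"ty": 0,"tz": 0,"spin": 0},
  {"tx": 0,"ty": 0,"tz": 0.005,"spin": 0},
  {"tx": 0,"ty": 0,"tz": 0.03,"spin": 0},
  {"tx": 0,"ty": 0,"tz": 0.07,"spin": 0},
  {"tx": 0,"ty": 0,"tz": 0.11,"spin": 0},
], gripper=-1)

```text
t: 15.6
ee_pos: [513.2, -309.2, 150.6]
orientation: [-2.622, -1.729, 0.001]
ft_force: [0.8, 0.1, 0.1]
width: 87.6
grasp_force: 0.0
```

Call:
apply_moves([
  {"tx": 0.015,"ty": 0.035,"tz": 0,"spin": 0},
  {"tx": 0.033,"ty": 0.075,"tz": 0,"spin": 0},
  {"tx": 0.051,"ty": 0.115,"tz": 0,"spin": 0},
  {"tx": 0.07,"ty": 0.155,"tz": 0,"spin": 0},
  {"tx": 0.088,"ty": 0.195,"tz": 0,"spin": 0},
  {"tx": 0.106,"ty": 0.235,"tz": 0,"spin": 0},
  {"tx": 0.124,"ty": 0.275,"tz": 0,"spin": 0},
  {"tx": 0.14,"ty": 0.31,"tz": 0,"spin": 0},
])

```text
t: 16.4
ee_pos: [654.3, 2.7, 150.1]
orientation: [2.622, 1.73, 0.001]
ft_force: [0.0, 0.4, 0.3]
width: 87.8
grasp_force: 0.0
```

Call:
apply_moves([
  {"tx": 0.016,"ty": 0.035,"tz": 0,"spin": 0},
  {"tx": 0.028,"ty": 0.06,"tz": 0,"spin": 0},
  {"tx": 0.0335,"ty": 0.0705,"tz": 0,"spin": 0},
  {"tx": 0.0335,"ty": 0.0705,"tz": 0,"spin": 0},
  {"tx": 0.0335,"ty": 0.0705,"tz": 0,"spin": 0},
  {"tx": 0.0335,"ty": 0.0705,"tz": 0,"spin": 0},
  {"tx": 0.0335,"ty": 0.0705,"tz": 0,"spin": 0},
  {"tx": 0.0335,"ty": 0.0705,"tz": 0,"spin": 0},
])

```text
t: 17.2
ee_pos: [686.9, 69.9, 149.8]
orientation: [2.624, 1.728, -0.0]
ft_force: [-0.1, -0.6, 0.0]
width: 88.1
grasp_force: 0.0
```

Run:
```python
from h import *
np.set_printoptions(precision=2,suppress=True)
k=cal("wrist"); o=ctrl.get_obs(); im=ctrl.get_image("wrist"); print(o["ee_pos"])
for r in ctrl.outline_of("up_a","wrist"): print(r["score"],r["box"],fit("wrist",r["pixels"],UP,k=k))
D=[(r,z+33) for r,z in DN][1:]
S=[]
for n in ["top","scene"]:
    im=ctrl.get_image(n); k=cal(n)
    for r in ctrl.outline_of("down_a",n): print(n,r["score"],r["box"],fit(n,r["pixels"],D,60,k))
    for r,z in [(32,61),(11,61)]:
        q=np.array([w2px(n,[513.7+r*np.cos(t),-309.4+r*np.sin(t),z],k) for t in np.linspace(0,6.28,50)])
        cv2.polylines(im,[np.int32(q*16)],True,(255,0,0),1,cv2.LINE_AA,4)
    u,v=np.int32(w2px(n,[513.7,-309.4,61])); S.append(cv2.resize(im[v-45:v+45,max(u-45,0):u+45],(400,400),interpolation=cv2.INTER_CUBIC))
save("s1.png",np.hstack(S))
```

```text
[686.93  69.94 149.83]
0.86 [227.7, 152.7, 281.4, 211.1] [686.97  73.29]
top 0.69 [396.8, 190.0, 423.3, 216.2] [ 511.65 -310.97]
scene 0.82 [111.4, 281.3, 152.5, 322.9] [ 513.88 -309.48]
scene 0.76 [292.3, 256.9, 324.7, 288.1] [711.41 -92.14]
scene 0.72 [166.5, 156.9, 198.0, 182.0] [374.2  -33.28]
```

View pics/s1.png

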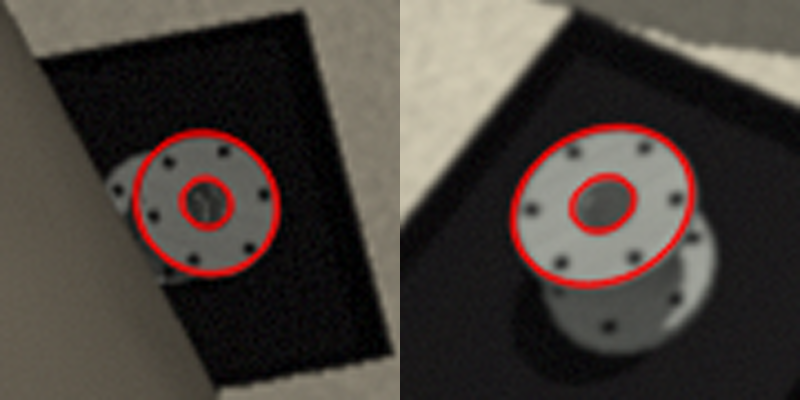

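The second hub matches its predicted circles in both views, so it is flat and centred. The far hub-up hub is at about (687,72). Grasping it.

Call:
apply_moves([
  {"tx": 0,"ty": 0.001,"tz": -0.02,"spin": 0},
  {"tx": 0,"ty": 0.001,"tz": -0.045,"spin": 0},
  {"tx": 0,"ty": 0.001,"tz": -0.07,"spin": 0},
  {"tx": 0,"ty": 0.001,"tz": -0.095,"spin": 0},
  {"tx": 0,"ty": 0.001,"tz": -0.115,"spin": 0},
  {"tx": 0,"ty": 0.001,"tz": -0.13,"spin": 0},
  {"tx": 0,"ty": 0.001,"tz": -0.136,"spin": 0},
  {"tx": 0,"ty": 0.001,"tz": -0.136,"spin": 0},
])

```text
t: 18.3
ee_pos: [686.8, 71.9, 13.0]
orientation: [-2.622, -1.729, 0.002]
ft_force: [-0.1, 0.7, 0.3]
width: 87.6
grasp_force: 0.0
```

Call:
apply_moves([
  {"tx": 0,"ty": 0,"tz": 0,"spin": 0},
  {"tx": 0,"ty": 0,"tz": 0,"spin": 0},
  {"tx": 0,"ty": 0,"tz": 0,"spin": 0},
  {"tx": 0,"ty": 0,"tz": 0,"spin": 0},
  {"tx": 0,"ty": 0,"tz": 0,"spin": 0},
  {"tx": 0,"ty": 0,"tz": 0,"spin": 0},
  {"tx": 0,"ty": 0,"tz": 0,"spin": 0},
  {"tx": 0,"ty": 0,"tz": 0,"spin": 0},
], gripper=1)

```text
t: 19.1
ee_pos: [687.2, 72.0, 13.8]
orientation: [2.623, 1.729, 0.0]
ft_force: [-0.4, -0.5, 0.4]
width: 39.3
grasp_force: 30.0
```

Call:
apply_moves([
  {"tx": 0,"ty": 0,"tz": 0.015,"spin": 0},
  {"tx": 0,"ty": 0,"tz": 0.045,"spin": 0},
  {"tx": 0,"ty": 0,"tz": 0.085,"spin": 0},
  {"tx": 0,"ty": 0,"tz": 0.12,"spin": 0},
  {"tx": -0.013,"ty": -0.03,"tz": 0.13,"spin": 0},
  {"tx": -0.03,"ty": -0.07,"tz": 0.13,"spin": 0},
  {"tx": -0.048,"ty": -0.11,"tz": 0.13,"spin": 0},
  {"tx": -0.066,"ty": -0.15,"tz": 0.13,"spin": 0},
])

```text
t: 19.9
ee_pos: [620.1, -79.1, 144.5]
orientation: [2.622, 1.731, 0.0]
ft_force: [-0.2, -0.5, -2.8]
width: 38.9
grasp_force: 30.0
```

Call:
apply_moves([
  {"tx": -0.019,"ty": -0.04,"tz": 0,"spin": 0},
  {"tx": -0.038,"ty": -0.08,"tz": 0,"spin": 0},
  {"tx": -0.056,"ty": -0.12,"tz": 0,"spin": 0},
  {"tx": -0.075,"ty": -0.16,"tz": 0,"spin": 0},
  {"tx": -0.093,"ty": -0.2,"tz": 0,"spin": 0},
  {"tx": -0.104,"ty": -0.225,"tz": -0.01,"spin": 0},
  {"tx": -0.1075,"ty": -0.2315,"tz": -0.025,"spin": 0},
  {"tx": -0.1075,"ty": -0.2315,"tz": -0.043,"spin": 0},
])

```text
t: 20.7
ee_pos: [513.2, -310.7, 100.8]
orientation: [2.624, 1.726, 0.001]
ft_force: [-0.1, 0.1, -3.5]
width: 38.9
grasp_force: 30.0
```

Call:
apply_moves([
  {"tx": 0,"ty": 0,"tz": 0,"spin": 0},
  {"tx": 0,"ty": 0,"tz": 0,"spin": 0},
  {"tx": 0,"ty": 0,"tz": 0,"spin": 0},
  {"tx": 0,"ty": 0,"tz": 0,"spin": 0},
  {"tx": 0,"ty": 0,"tz": 0,"spin": 0},
  {"tx": 0,"ty": 0,"tz": 0,"spin": 0},
  {"tx": 0,"ty": 0,"tz": 0,"spin": 0},
  {"tx": 0,"ty": 0,"tz": 0,"spin": 0},
])

```text
t: 21.5
ee_pos: [513.6, -309.5, 100.8]
orientation: [2.623, 1.73, 0.0]
ft_force: [0.3, -0.0, -2.9]
width: 39.2
grasp_force: 30.0
```

Run:
```python
from h import *
np.set_printoptions(precision=2,suppress=True)
held("w6.png",[(32,0),(32,10),(20,10),(20,28),(11,28)],13.6)
```

```text
[ 513.65 -309.51  100.77] [ 513.63 -309.54  100.74] 39.22877269100137 [ 0.34 -0.03 -2.92]
fy [0.39 0.92]
-6 [186.0, 189.8, 208.8, 218.7, 234.0]
-3 [181.4, 184.9, 204.1, 213.6, 228.9]
0 [176.8, 180.0, 199.4, 208.3, 223.9]
3 [172.1, 175.1, 194.6, 203.1, 218.7]
6 [167.4, 170.1, 189.8, 197.7, 213.6]
rows from 167 [104, 100, 112, 160, 219, 223, 213, 209, 210, 208, 185, 136, 105, 137, 214, 226, 210, 190, 150, 106, 84, 76, 74, 75, 79, 91, 124, 170, 195, 199, 200, 201, 196, 163, 124, 112, 115, 116, 115, 114, 112, 152, 224, 233, 221, 211, 207, 205, 203, 201, 198, 197, 195, 193, 186, 164, 128, 117, 163, 222, 221, 197, 165, 133, 114, 110, 111, 111, 111, 110, 111, 111, 108, 95, 86, 84, 85, 88, 110, 133, 118, 106, 107, 109, 109]
```

View pics/w6.png

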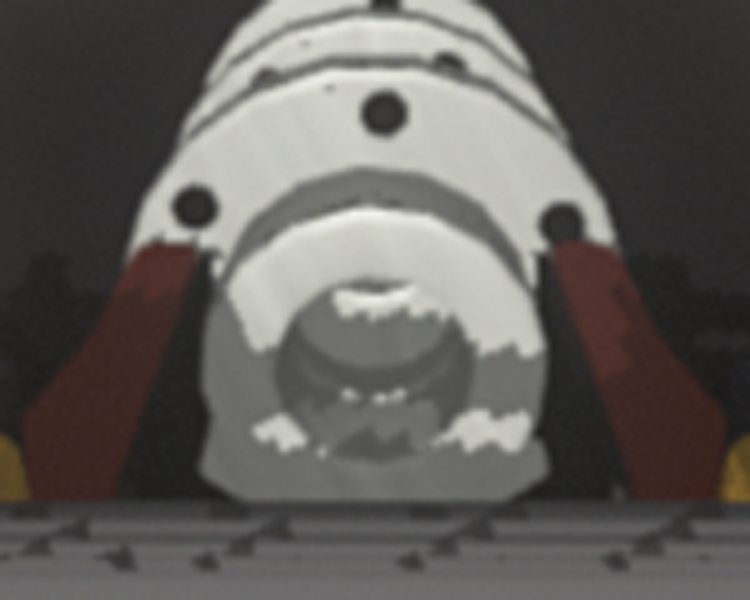

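The held hub's edges (rows 180 and 208.5, bore 223) fit zero offset. It is centred over the stack, so I'll lower it.

Call:
apply_moves([
  {"tx": 0,"ty": 0,"tz": -0.006,"spin": 0},
  {"tx": 0,"ty": 0,"tz": -0.012,"spin": 0},
  {"tx": 0,"ty": 0,"tz": -0.017,"spin": 0},
  {"tx": 0,"ty": 0,"tz": -0.021,"spin": 0},
  {"tx": 0,"ty": 0,"tz": -0.024,"spin": 0},
  {"tx": 0,"ty": 0,"tz": -0.0255,"spin": 0},
  {"tx": 0,"ty": 0,"tz": -0.0262,"spin": 0},
  {"tx": 0,"ty": 0,"tz": -0.0262,"spin": 0},
])

```text
t: 22.35
ee_pos: [513.7, -309.6, 74.8]
orientation: [2.622, 1.729, 0.0]
ft_force: [-2.0, 0.3, -0.2]
width: 39.2
grasp_force: 30.0
```

Call:
apply_moves([
  {"tx": 0,"ty": 0,"tz": 0,"spin": 0},
  {"tx": 0,"ty": 0,"tz": 0,"spin": 0},
  {"tx": 0,"ty": 0,"tz": 0,"spin": 0},
  {"tx": 0,"ty": 0,"tz": 0,"spin": 0},
  {"tx": 0,"ty": 0,"tz": 0.005,"spin": 0},
  {"tx": 0,"ty": 0,"tz": 0.03,"spin": 0},
  {"tx": 0,"ty": 0,"tz": 0.06,"spin": 0},
  {"tx": 0,"ty": 0,"tz": 0.09,"spin": 0},
], gripper=-1)

```text
t: 23.15
ee_pos: [513.4, -309.4, 165.5]
orientation: [-2.622, -1.729, 0.0]
ft_force: [-0.2, -0.6, 0.3]
width: 87.5
grasp_force: 0.0
```

Call:
apply_moves([
  {"tx": 0.02,"ty": 0.026,"tz": 0,"spin": 0},
  {"tx": 0.05,"ty": 0.062,"tz": 0,"spin": 0},
  {"tx": 0.08,"ty": 0.1,"tz": 0,"spin": 0},
  {"tx": 0.11,"ty": 0.138,"tz": 0,"spin": 0},
  {"tx": 0.14,"ty": 0.176,"tz": 0,"spin": 0},
  {"tx": 0.168,"ty": 0.21,"tz": 0,"spin": 0},
  {"tx": 0.1885,"ty": 0.236,"tz": -0.015,"spin": 0},
  {"tx": 0.1885,"ty": 0.236,"tz": -0.015,"spin": 0},
])

```text
t: 23.95
ee_pos: [703.4, -69.6, 148.0]
orientation: [-2.618, -1.734, 0.0]
ft_force: [-0.4, -0.3, -1.0]
width: 88.0
grasp_force: 0.0
```

Run:
```python
from h import *
np.set_printoptions(precision=2,suppress=True)
ctrl.get_image("wrist");ctrl.get_image("wrist")
k=cal("wrist"); o=ctrl.get_obs(); im=ctrl.get_image("wrist"); print(o["ee_pos"])
for r in ctrl.outline_of("down_a","wrist"): print(r["score"],r["box"],fit("wrist",r["pixels"],DN,k=k))
S=[]
for n in ["top","scene"]:
    im=ctrl.get_image(n); k=cal(n)
    for r in ctrl.outline_of("up_a",n): print(n,r["score"],r["box"],fit(n,r["pixels"],[(20,89),(32,71)],75,k))
    for r,z in [(32,71),(20,89),(11,89)]:
        q=np.array([w2px(n,[513.7+r*np.cos(t),-309.4+r*np.sin(t),z],k) for t in np.linspace(0,6.28,50)])
        cv2.polylines(im,[np.int32(q*16)],True,(255,0,0),1,cv2.LINE_AA,4)
    u,v=np.int32(w2px(n,[513.7,-309.4,61])); S.append(cv2.resize(im[v-45:v+45,max(u-45,0):u+45],(400,400),interpolation=cv2.INTER_CUBIC))
save("s2.png",np.hstack(S))
```

```text
[701.75 -72.95 149.03]
0.94 [229.2, 153.1, 288.0, 216.7] [702.16 -71.36]
0.17 [171.9, 313.8, 230.4, 342.2] [ 573.12 -212.64]
scene 0.74 [109.3, 280.5, 148.3, 314.6] [ 516.73 -311.13]
scene 0.62 [115.4, 301.2, 156.8, 332.4] [ 554.83 -327.58]
```

View pics/s2.png

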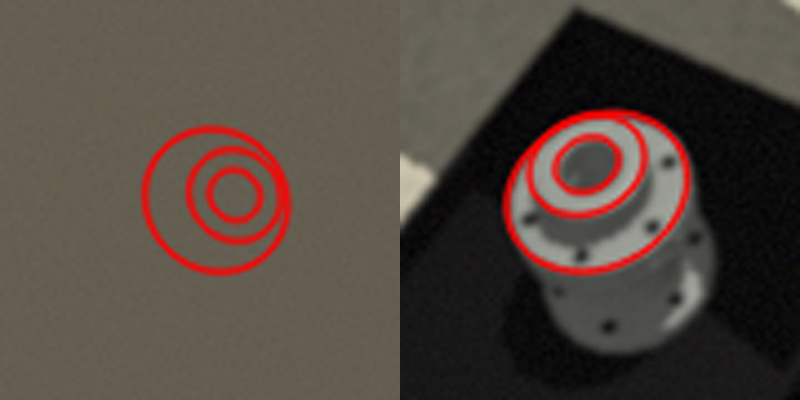

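The third hub matches in the scene view (the top view is blocked by the arm). The far hub-down flange is at about (702,-72.5). Grasping it.

Call:
apply_moves([
  {"tx": 0,"ty": 0.001,"tz": -0.02,"spin": 0},
  {"tx": 0,"ty": 0.001,"tz": -0.045,"spin": 0},
  {"tx": 0,"ty": 0.001,"tz": -0.07,"spin": 0},
  {"tx": 0,"ty": 0.001,"tz": -0.095,"spin": 0},
  {"tx": 0,"ty": 0.001,"tz": -0.12,"spin": 0},
  {"tx": 0,"ty": 0.001,"tz": -0.136,"spin": 0},
  {"tx": 0,"ty": 0.001,"tz": -0.1425,"spin": 0},
  {"tx": 0,"ty": 0.001,"tz": -0.1425,"spin": 0},
])

```text
t: 25.15
ee_pos: [701.7, -72.8, 6.5]
orientation: [-2.622, -1.729, 0.001]
ft_force: [0.6, -0.3, 0.1]
width: 87.8
grasp_force: 0.0
```

Call:
apply_moves([
  {"tx": 0,"ty": 0,"tz": 0,"spin": 0},
  {"tx": 0,"ty": 0,"tz": 0,"spin": 0},
  {"tx": 0,"ty": 0,"tz": 0,"spin": 0},
  {"tx": 0,"ty": 0,"tz": 0,"spin": 0},
  {"tx": 0,"ty": 0,"tz": 0,"spin": 0},
  {"tx": 0,"ty": 0,"tz": 0,"spin": 0},
  {"tx": 0,"ty": 0,"tz": 0,"spin": 0},
  {"tx": 0,"ty": 0,"tz": 0,"spin": 0},
], gripper=1)

```text
t: 25.95
ee_pos: [702.7, -72.5, 8.1]
orientation: [2.622, 1.729, 0.002]
ft_force: [-1.4, 0.2, 5.6]
width: 64.3
grasp_force: 30.0
```

Call:
apply_moves([
  {"tx": 0,"ty": 0,"tz": 0.015,"spin": 0},
  {"tx": 0,"ty": 0,"tz": 0.045,"spin": 0},
  {"tx": 0,"ty": 0,"tz": 0.085,"spin": 0},
  {"tx": 0,"ty": 0,"tz": 0.12,"spin": 0},
  {"tx": -0.013,"ty": -0.015,"tz": 0.145,"spin": 0},
  {"tx": -0.033,"ty": -0.04,"tz": 0.15,"spin": 0},
  {"tx": -0.058,"ty": -0.07,"tz": 0.15,"spin": 0},
  {"tx": -0.083,"ty": -0.1,"tz": 0.15,"spin": 0},
])

```text
t: 26.75
ee_pos: [618.0, -173.0, 157.9]
orientation: [2.621, 1.731, 0.0]
ft_force: [0.2, -0.8, -2.9]
width: 64.0
grasp_force: 30.0
```

Call:
apply_moves([
  {"tx": -0.025,"ty": -0.033,"tz": 0,"spin": 0},
  {"tx": -0.05,"ty": -0.066,"tz": 0,"spin": 0},
  {"tx": -0.075,"ty": -0.098,"tz": 0,"spin": 0},
  {"tx": -0.095,"ty": -0.123,"tz": 0,"spin": 0},
  {"tx": -0.1055,"ty": -0.137,"tz": -0.01,"spin": 0},
  {"tx": -0.1055,"ty": -0.137,"tz": -0.025,"spin": 0},
  {"tx": -0.1055,"ty": -0.137,"tz": -0.035,"spin": 0},
  {"tx": -0.1055,"ty": -0.137,"tz": -0.037,"spin": 0},
])

```text
t: 27.55
ee_pos: [513.2, -307.8, 117.8]
orientation: [-2.619, -1.729, 0.002]
ft_force: [0.2, -0.2, -3.8]
width: 64.6
grasp_force: 30.0
```

Call:
apply_moves([
  {"tx": 0,"ty": 0,"tz": 0,"spin": 0},
  {"tx": 0,"ty": 0,"tz": 0,"spin": 0},
  {"tx": 0,"ty": 0,"tz": 0,"spin": 0},
  {"tx": 0,"ty": 0,"tz": 0,"spin": 0},
  {"tx": 0,"ty": 0,"tz": 0,"spin": 0},
  {"tx": 0,"ty": 0,"tz": 0,"spin": 0},
  {"tx": 0,"ty": 0,"tz": 0,"spin": 0},
  {"tx": 0,"ty": 0,"tz": 0,"spin": 0},
])

```text
t: 28.35
ee_pos: [513.6, -309.6, 120.0]
orientation: [2.623, 1.729, 0.0]
ft_force: [0.4, 0.4, -2.3]
width: 64.3
grasp_force: 30.0
```

Run:
```python
from h import *
np.set_printoptions(precision=2,suppress=True)
held("w7.png",[(32,18),(32,28),(11,28)],7)
```

```text
[ 513.58 -309.6   120.04] [ 513.56 -309.58  120.  ] 64.30529665897029 [ 0.43  0.42 -2.29]
fy [0.39 0.92]
-6 [196.2, 201.2, 238.9]
-3 [190.9, 195.6, 233.6]
0 [185.6, 189.9, 228.4]
3 [180.2, 184.2, 223.0]
6 [174.8, 178.5, 217.6]
rows from 172 [131, 97, 84, 82, 88, 100, 137, 177, 191, 192, 191, 177, 136, 108, 103, 104, 104, 124, 180, 214, 208, 192, 186, 185, 185, 185, 185, 185, 185, 185, 186, 186, 187, 188, 188, 188, 187, 185, 185, 184, 184, 184, 184, 185, 185, 186, 185, 184, 184, 184, 183, 183, 183, 175, 151, 119, 116, 152, 172, 150, 119, 107, 107, 107, 107, 107, 105, 98, 80, 76, 92, 99, 91, 88, 94, 100, 105, 107, 107, 106, 103, 98, 93, 94, 100]
```

View pics/w7.png

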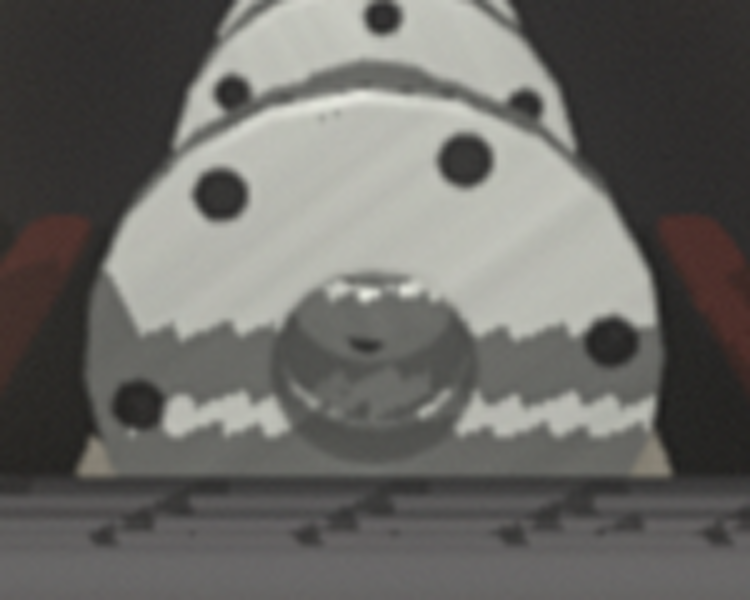

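The fourth hub is centred (edge at row 189.5, bore 226). Lowering.

Call:
apply_moves([
  {"tx": 0,"ty": 0,"tz": -0.006,"spin": 0},
  {"tx": 0,"ty": 0,"tz": -0.012,"spin": 0},
  {"tx": 0,"ty": 0,"tz": -0.016,"spin": 0},
  {"tx": 0,"ty": 0,"tz": -0.019,"spin": 0},
  {"tx": 0,"ty": 0,"tz": -0.0215,"spin": 0},
  {"tx": 0,"ty": 0,"tz": -0.023,"spin": 0},
  {"tx": 0,"ty": 0,"tz": -0.024,"spin": 0},
  {"tx": 0,"ty": 0,"tz": -0.024,"spin": 0},
])

```text
t: 29.2
ee_pos: [513.6, -309.5, 97.0]
orientation: [-2.623, -1.73, 0.0]
ft_force: [-2.9, 2.0, 5.6]
width: 64.3
grasp_force: 30.0
```

Contact. Releasing, lifting clear and backing away.

Call:
apply_moves([
  {"tx": 0,"ty": 0,"tz": 0,"spin": 0},
  {"tx": 0,"ty": 0,"tz": 0,"spin": 0},
  {"tx": 0,"ty": 0,"tz": 0,"spin": 0},
  {"tx": 0,"ty": 0,"tz": 0,"spin": 0},
  {"tx": 0,"ty": 0,"tz": 0.005,"spin": 0},
  {"tx": 0,"ty": 0,"tz": 0.03,"spin": 0},
  {"tx": 0,"ty": 0,"tz": 0.06,"spin": 0},
  {"tx": 0,"ty": 0,"tz": 0.1,"spin": 0},
], gripper=-1)

```text
t: 30.0
ee_pos: [512.7, -308.9, 195.9]
orientation: [-2.62, -1.728, 0.002]
ft_force: [0.2, 0.2, 0.4]
width: 88.0
grasp_force: 0.0
```

Call:
apply_moves([
  {"tx": 0.0,"ty": 0.035,"tz": 0,"spin": 0},
  {"tx": 0.0,"ty": 0.08,"tz": 0,"spin": 0},
  {"tx": 0.0,"ty": 0.125,"tz": 0,"spin": 0},
  {"tx": 0.0,"ty": 0.17,"tz": 0,"spin": 0},
  {"tx": 0.0,"ty": 0.215,"tz": 0,"spin": 0},
  {"tx": 0.0,"ty": 0.26,"tz": 0,"spin": 0},
  {"tx": 0.0,"ty": 0.305,"tz": 0,"spin": 0},
  {"tx": 0.0,"ty": 0.35,"tz": 0,"spin": 0},
])

```text
t: 30.8
ee_pos: [513.5, 42.3, 196.5]
orientation: [2.622, 1.729, 0.001]
ft_force: [1.4, -0.2, 0.2]
width: 87.8
grasp_force: 0.0
```

Run:
```python
from h import *
S=[]
for n in ["top","scene"]:
    im=ctrl.get_image(n); k=cal(n)
    for r,z in [(32,117),(11,117)]:
        q=np.array([w2px(n,[513.7+r*np.cos(t),-309.4+r*np.sin(t),z],k) for t in np.linspace(0,6.28,50)])
        cv2.polylines(im,[np.int32(q*16)],True,(255,0,0),1,cv2.LINE_AA,4)
    u,v=np.int32(w2px(n,[513.7,-309.4,80])); S.append(cv2.resize(im[v-50:v+50,max(u-50,0):u+50],(400,400),interpolation=cv2.INTER_CUBIC))
save("s3.png",np.hstack(S))
```

```text
(no output)
```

View pics/s3.png

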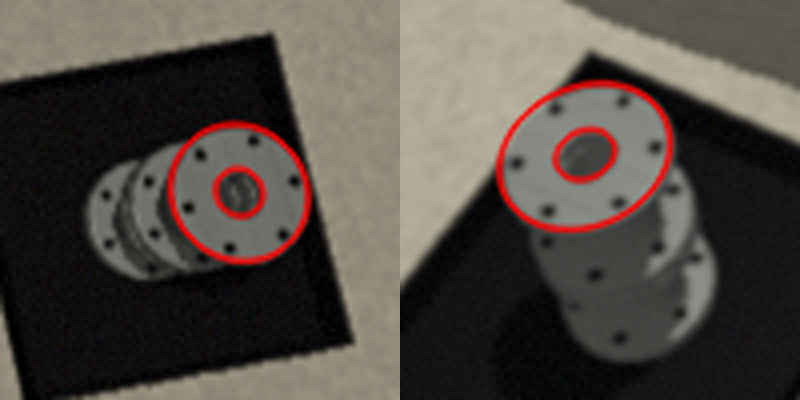

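Both views show four flanges in one straight, flat stack, with the top face matching the predicted circle. Handing in.

```bash
python3 -c "
from workcell import ctrl
print(ctrl.close_job())"
```

```text
the job is handed in; nothing more can be done
None
```

I stacked the four round hubs on the tray's spigot in the order up, down, up, down; the last camera views show the stack flat and centred, and I handed the job in at about 31 s with nothing else touched.

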